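# Release the stay, lower the drive cage and clamp it

### The job

The repair under this small desktop computer's swung-up drive cage is finished, so put the cage back down: lift the locked stay off its stud, lower the cage gently on its hinge until it is fully home (it must not drop), then turn the clamp knob clockwise to its stop so that its tongue holds the cage down. Leave the things lying in and right beside the computer where they are.

Things in the scene. Friction and masses are not known exactly. Their poses are not given: they have to be found in the camera images.
- chassis: small desktop computer lying flat, cover off: fixed open steel box 338 (x) by 379 (y) by 108 mm high, 4 mm walls. Origin: centre of its underside, on the desk; turned about z only. +x side = black front bezel, +y = left side, z up. The drive cage is hinged along the left side, the stay is on the cage's robot side, the clamp knob right of the cage near the bezel. Chassis coordinates below are in mm in this frame
- cooler_top (a point): top centre of the CPU cooler in the chassis (an obstacle): 74 by 74 mm, 50 mm above the desk, at chassis (-120, -40). Other fixed things inside: power supply block 98 x 142 mm, 84 mm high, at (-112, 112); memory sticks 42 mm high along x from -155 to -25 at y = -105 to -118; other board parts are below 25 mm
- cage_hinge (a point): point on the hinge line of the drive cage, at chassis (8, 150, 92). The line runs along chassis x
- cage (a joint): angle (rad) of the drive cage, a 140 x 165 x 54 mm steel box, about 0.8 kg: 0 = fully home (hard stop), reaching from the hinge to chassis -y with its top level with the hinge; about 1.58 = upright at the start; limit 1.66. The hinge is stiff (0.55 N m): it holds the cage where it is left above about 1.15 rad; lower down the cage may fall by its own weight unless held
- bail (a point): middle of the cross bar of the cage's black U-shaped bail handle: 10 mm round bar along chassis x, 44 mm free between its legs, 40 mm off the cage's end face. 205 mm from the hinge line, 4 mm below the hinge plane: home at chassis (8, -55, 88), with nothing below it higher than 25 mm above the desk; upright about 295 mm above the desk. The bar may turn between the fingers
- stay (a joint): angle (rad) of the stay relative to the cage; grows as its free end rises; limits -2.3, 0.5. A flat steel bar 4 mm thick (chassis x), 24 mm high, in the plane chassis x = -35. At the start about -2.06: it slopes down to the right and the notch in its lower edge sits on the stud, so the cage cannot go down. About 0.05 with the cage home: level, its plain edge on the stud. It falls by its own weight
- stay_pivot (a point): the stay's pivot on the cage, axis along chassis x: 55 mm from the hinge line and 10 mm below the cage's hinge plane. From here the stay runs to the right (chassis -y)
- stay_button (a point): centre of the round black finger button at the stay's free end: a disc 28 mm in diameter, 14 mm thick, axis along chassis x, 202 mm from the pivot, at the start about 50 mm above the desk, with 30 mm or more free beside both flat sides. Raised by 25 to 30 mm, then moved 14 to 18 mm in chassis -y (the cage swings down 0.2 to 0.35 rad with it) and let down, the stay rests unlocked
- stay_notch (a point): point in the notch of the stay's lower edge that coincides with the stud's axis while locked (within 3 mm). 159 mm from the pivot, 43 mm short of the button. The notch is 13 mm wide, 14 mm deep. Lifted off and let straight down it locks again; let down after moving to chassis -y, the plain edge between notch and pivot rests on the stud and slides over it as the cage is lowered
- stud_mid (a point): point on the axis of the fixed stud the stay locks on, in the plane of the stay: a steel pin 8 mm in diameter along chassis x, at chassis (-35, 0, 72). Its axes are those of the chassis
- knob (a joint): angle (rad) of the clamp knob, grows clockwise seen from above, 0 to a stop at 1.57; stiff (0.06 N m), stays where it is put. The tongue below points along the grip: to chassis -x at 0 (free of the cage), to chassis +y at 1.57, over the ear of the cage when that is home. Turned too early it keeps the cage from going home
- knob_grip (a point): centre of the knob's black grip, a bar 54 mm long, 14 mm wide, 32 mm high on an upright axis at chassis (90, -62), 122 mm above the desk. Its length lies along chassis x at joint 0 and along chassis y at 1.57. The bracket below it is 84 mm above the desk
- spare_disk: bystander: loose hard disk, 147 x 102 x 26 mm, on the desk just left of the chassis
- duster: bystander: air-duster can, 65 mm in diameter, 190 mm high, upright on the desk just beside the chassis, right or left (changes places with the mug)
- mug: bystander: white mug, 80 mm in diameter, 95 mm high, on the desk just beside the chassis, left or right
- screw_dish: bystander: square grey dish, 75 x 75 x 22 mm, on top of the power supply inside the chassis
- screwdriver: bystander: screwdriver 200 mm long, on the desk just right of the chassis

How it is judged (in metres and radians):
On the way, in this order (a step that is already met when the one before it is completed fails the run):
1. the stay is lifted off its stud (z of stay_notch in the frame of stud_mid above 0.008 m), for 0.1 s.
2. the cage is lowered fully home (value of joint cage below 0.03 rad), for 0.2 s.
3. the clamp knob is turned to its stop over the cage (value of joint knob above 1.3 rad and value of joint cage below 0.03 rad), for 0.2 s.
At the end, for the whole second after the job is handed in: the drive cage is home (joint below 0.03 rad), the clamp knob is turned over it (above 1.3 rad), the stay lies along the cage on its stud (joint between -0.12 and 0.2 rad), and cage and stay are at rest (all of step 3 and value of joint stay between -0.12 and 0.2 rad and velocity of joint cage between -0.05 and 0.05 rad/s and velocity of joint stay between -0.1 and 0.1 rad/s); the robot touches nothing.
It fails at once if the cage drops or slams (swings down faster than 2.5 rad/s) (velocity of joint cage below -2.5 rad/s).
It fails at once if a bystander is disturbed (moved more than 30 mm) (distance of any of spare_disk, duster, screw_dish, mug, screwdriver from where it was at the start of the episode above 0.03 m).
It also fails if it takes over 72 s, if anything falls off the work surface, if the arm or the gripper's body presses on something with over 40 N, if the wrist force passes 120 N, or if a joint passes its speed limit or range.

### The arm

A 6-joint arm with a two-finger parallel gripper is mounted at the origin on the work surface. World frame = base frame: x ahead of the robot, y to its left, z up, the work surface at z = 0. Lengths are in mm, angles in rad, forces in N, time in s.
With the tool pointing down it reaches from about 275 to 750 mm from the base axis. Payload 10.2 kg.
Tool frame: the origin (TCP) lies midway between the tips of the shut fingers; the grasp point (between the pads) lies 19 mm behind it; z points along the fingers, y is the line along which they close (so a half turn about z gives the same grasp; the last joint's range is limited). The gripper opens to 85 mm and grips with 20 to 120 N. Pads are 22 mm wide; open, the fingers measure 114 mm over their backs; the gripper's body (76 mm by 85 mm) begins 54 mm behind the grasp point. The pads swing forward as they close: fully open they stand 13 mm farther back than shut.
Start: joints at [-1.561, 0.313, 1.498, -0, 1.331, -0.223], TCP at [121.105, -510.847, 231.294] pointing down, gripper open.
Joint ranges: [-2.94, 2.94], [-0.97, 2.17], [0.19, 2.56], [-1.23, 4.37], [0.02, 3.11], [-2.88, 2.88]. Speed limits (rad/s): [2.39, 2.39, 3.01, 3.14, 3.14, 3.14].

### API

Orientations are given as a unit quaternion [w, x, y, z].
In Python, from rig import ctrl gives the robot as it stands.
- The arm moves only by the tool send_rows, never from a script. Its argument "targets" is a list of rows, each an object with "offset": the shift along the world's x, y, z in cm, a list of three; "spin": the turn about the world's z in rad. A call has 1 to 8 rows; each row is the pose to reach, as a shift and turn from the pose commanded when the call began; what a row does not reach only later rows make up. A row lasts 1/12 s, in which the tool goes at most 41.7 mm and 7.16 degrees, less where a joint would pass 70% of its speed; a pose out of reach is approached as far as the arm can. A call with a gripper value outside its range is refused whole. "grip" is the opening, from 0 (shut) to 1 (fully open), set as the call begins (left out, the last holds). The fingers move at their own pace and stop on an object; "squeeze" is the grip in N (left out, the last holds). Time passes only in rows, so rows that repeat a pose let the fingers close. It gives the time, the measured TCP pose, the force, the opening and the grip force at its end, in the units of the state.
- ctrl.sense(): the state, without advancing time (a new reading comes with each control period).
- ctrl.capture(name): name is "scene" or "side" or "wrist"; returns (picture, depth): 384x512x3 uint8, red, green, blue; 384x512 float32, mm along the optical axis (not along the pixel's ray), 0 where there is no reading.
- ctrl.calibration(name): a dict with "fx", "fy", "cx", "cy" (pixels), "view" (4x4, takes a point from world to camera coordinates); the wrist camera has in their place "mount" (4x4, takes a point from camera to tool coordinates, whose origin is the TCP and whose axes are the flange's). Camera axes: x right, y down, z forward; pixel columns grow to the right and rows downward; lengths in mm; the calibration is good to about 2 mm. A picture is of the moment at which its call begins: read the wrist's pose just before it. calibration takes no time and is no camera call.
- ctrl.finish_job(): hands the job in; it is judged then, once.
Trained networks look in the newest picture that a camera, given by its name, has taken for a name from the list of things; names that differ only in an ending like _2 or _b are one class to them, and where a whole thing is asked for, a point or a joint stands for the part that bears it (a point fixed in the world has none). Each returns a list of dicts, best first, with "conf" (0 to 1); they miss things now and then, are a little off and sometimes report something else, mostly with a low value. They report only what shows in the picture. A call takes as long as a camera call.
- ctrl.search_frame(camera, query): "box" ([left, top, right, bottom] in pixels, round what is visible of it).
- ctrl.place_of(camera, query): "uv" ([column, row] in pixels: a listed point, or the origin of a listed thing).
The state is a dict: "time_s": time; "joints": joint angles; "dq": joint speeds; "tau": joint torques, N m; "eef_pos": TCP position; "ee_rot": TCP orientation; "force": force on the tool from outside, world axes, zero at the start; "wrist_torque": the same for the moment, N m; "grip_width": opening from 0.0 (shut) to 1.0 (fully open); "grip_force": force on a finger pad.
Only numpy, scipy, OpenCV 4.12 (cv2) and the standard library are available. Lean on these libraries where they do the work, as an engineer would, in place of code of your own. Each camera call takes 0.05 s, during which the arm holds its last target. There are 200 camera calls.

## Working session

There is one attempt and no reset: what is moved stays moved. The work goes in short steps, Python scripts to look and compute and a tool call to move; the robot and the scene stay as the last step left them, time stands still between calls to the robot, and variables do not carry over. Pictures are saved under pics/ and viewed, at most 10 in all, crops included, and the job is handed in when it is done.

Besides the shell and the picture viewer there is one more tool, called after "Emit:" by a JSON object that holds its "api" and its "payload". send_rows: Moves the arm, as the interface text tells. Its arguments: {"type":"object","properties":{"targets":{"type":"array"},"grip":{"type":"number"},"squeeze":{"type":"number"}},"required":["targets"]}

```bash
ls; mkdir -p pics
cat > h.py <<'E'
import numpy as np, cv2
from rig import ctrl
def px2w(cam,uv,depth,add=0):
    c=ctrl.calibration(cam); u,v=uv
    d=depth if np.isscalar(depth) else np.median([x for x in depth[int(v)-2:int(v)+3,int(u)-2:int(u)+3].ravel() if x>0] or [0])
    p=np.array([(u-c['cx'])/c['fx']*d,(v-c['cy'])/c['fy']*d,d,1.])
    return (np.linalg.inv(np.array(c['view']))@p)[:3]
E
python3 - <<'E'
from h import *
s=ctrl.sense();print(s['eef_pos'],s['ee_rot'],s['force'],s['time_s'])
for cam in ['scene','side']:
    p,d=ctrl.capture(cam); cv2.imwrite(f'pics/{cam}0.png',p[:,:,::-1]); np.save(f'{cam}0.npy',d)
    for q in ['chassis','cooler_top','cage_hinge','bail','stay_pivot','stay_button','stay_notch','stud_mid','knob_grip','duster','mug','screw_dish']:
        r=ctrl.place_of(cam,q)[:1]
        for x in r: print(cam,q,round(x['conf'],2),np.round(x['uv']),np.round(px2w(cam,x['uv'],d)))
E
```

```text
pics
[ 121.10546322 -510.57386997  230.72486782] [-6.53928280e-04  9.93231880e-01  1.16146459e-01  6.25270432e-05] [-0.29256548 -0.0505599  -0.20409575] 0.0
scene chassis 0.74 [266. 228.] [591.  36.  14.]
scene cooler_top 0.97 [241. 180.] [465. -10.  51.]
scene cage_hinge 0.86 [331. 198.] [675. 147. 222.]
scene bail 0.87 [342. 132.] [576. 180. 298.]
scene stay_button 0.59 [249. 206.] [551.  -0.  56.]
scene stay_notch 0.74 [264. 196.] [545.  35.  81.]
scene stud_mid 0.69 [241. 232.] [657. -28. 108.]
scene knob_grip 0.69 [242. 232.] [673. -27. 133.]
scene duster 0.75 [155. 272.] [ 706. -214.   62.]
scene mug 0.68 [353. 176.] [668. 184. 273.]
scene screw_dish 0.59 [298. 164.] [459. 131.  86.]
side chassis 0.79 [263. 213.] [571.  27.  11.]
side cooler_top 0.69 [215. 230.] [452. -14.  51.]
side cage_hinge 0.87 [246. 143.] [567. 138. 127.]
side bail 0.72 [241.  60.] [575. 180. 299.]
side stay_pivot 0.82 [222. 129.] [559. 340.  25.]
side stay_button 0.98 [256. 212.] [541.  -9.  65.]
side stay_notch 0.94 [249. 194.] [540.  30.  80.]
side stud_mid 0.42 [248. 193.] [539.  37.  76.]
side knob_grip 0.61 [317. 182.] [663. -26. 129.]
side duster 0.61 [362. 297.] [ 651. -245.   66.]
side screw_dish 0.84 [198. 171.] [453. 127.  86.]
```

View pics/scene0.png

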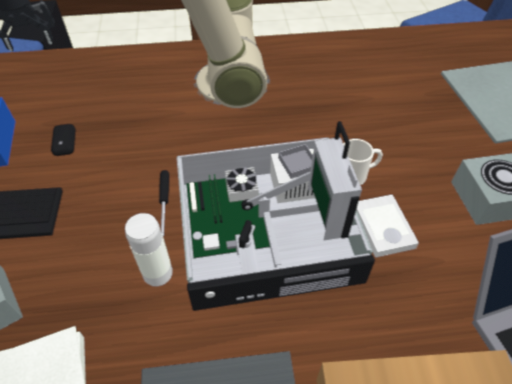

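View pics/side0.png

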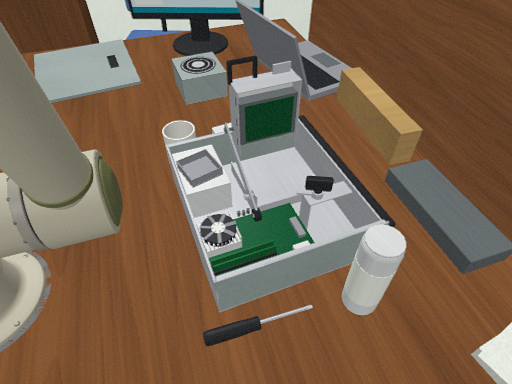

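```bash
cat >> h.py <<'E'
def cloud(cam,d):
    c=ctrl.calibration(cam); v,u=np.nonzero(d>0); z=d[v,u]
    P=np.stack([(u-c['cx'])/c['fx']*z,(v-c['cy'])/c['fy']*z,z,np.ones(len(z))])
    return (np.linalg.inv(np.array(c['view']))@P)[:3].T
E
python3 - <<'E'
from h import *
from scipy.optimize import least_squares
P=[]
for cam in ['scene','side']:
    Q=cloud(cam,np.load(cam+'0.npy'))
    m=(Q[:,2]>101)&(Q[:,2]<111)&(Q[:,0]>360)&(Q[:,0]<800)&(Q[:,1]>-200)&(Q[:,1]<270); P.append(Q[m][:,:2])
    print(cam,m.sum())
P=np.vstack(P).astype(float)
def res(t):
    c,s=np.cos(t[2]),np.sin(t[2]); L=(P-t[:2])@np.array([[c,-s],[s,c]])
    q=np.abs(L)-np.array([167,187.5]); 
    o=np.hypot(*np.maximum(q,0).T); i=np.minimum(q.max(1),0)
    return o+i
best=min((least_squares(res,[575,27,a],loss='soft_l1',f_scale=3) for a in(-.1,0,.1)),key=lambda r:r.cost)
t=best.x; print(t,best.cost,np.median(abs(best.fun)),(abs(best.fun)<4).mean())
np.save('pose.npy',t)
c,s=np.cos(t[2]),np.sin(t[2])
W=lambda x,y:(round(t[0]+c*x-s*y,1),round(t[1]+s*x+c*y,1))
for n,p in dict(cooler=(-120,-40),knob=(90,-62),stud=(-35,0),hinge=(8,150),bailhome=(8,-55),bailup=(8,146),pivot=(-35,140),button=(-35,-40)).items(): print(n,W(*p))
for cam,q,z in [('scene','knob_grip',122),('side','knob_grip',122),('scene','stay_button',50),('side','stay_button',50),('side','bail',295),('scene','bail',295)]:
    ctrl.capture(cam);r=ctrl.place_of(cam,q)[:1]
    for x in r:
        # intersect ray with z
        a=px2w(cam,x['uv'],500.);b=px2w(cam,x['uv'],1500.); k=(z-a[2])/(b[2]-a[2]); print(cam,q,x['conf'],np.round(a+k*(b-a),1))
E
```

```text
scene 1666
side 2149
[5.79695942e+02 3.71783313e+01 4.79246322e-02] 147233.81203986064 3.6430818621796277 0.5420707732634338
cooler (np.float64(461.7), np.float64(-8.5))
knob (np.float64(672.6), np.float64(-20.4))
stud (np.float64(544.7), np.float64(35.5))
hinge (np.float64(580.5), np.float64(187.4))
bailhome (np.float64(590.3), np.float64(-17.4))
bailup (np.float64(580.7), np.float64(183.4))
pivot (np.float64(538.0), np.float64(175.3))
button (np.float64(546.7), np.float64(-4.5))
side knob_grip 0.68 [673.3 -18.9 122. ]
scene stay_button 0.93 [540.2  -4.8  50. ]
side stay_button 0.97 [545.8   5.5  50. ]
side bail 0.78 [575.5 189.6 295. ]
scene bail 0.84 [578.1 188.1 295. ]
```

Emit:
{"api": "send_rows", "payload": {"targets": [{"offset": [3,3,1],"spin": 0.1},{"offset": [6,6,1],"spin": 0.2},{"offset": [9,9,1],"spin": 0.3},{"offset": [12,12,1],"spin": 0.4},{"offset": [15,15.5,1],"spin": 0.5},{"offset": [18,19,1],"spin": 0.6},{"offset": [21,22,1],"spin": 0.7},{"offset": [24,25,1],"spin": 0.8}], "grip": 0.45}}

```text
time_s: 2.57
eef_pos: [351.8, -269.4, 241.6]
ee_rot: [0.0, 0.868, 0.496, 0.0]
force: [-0.4, -0.8, 0.7]
grip_width: 0.449
grip_force: 0.0
```

Emit:
{"api": "send_rows", "payload": {"targets": [{"offset": [2.5,3,0],"spin": 0.1},{"offset": [5,6,-1],"spin": 0.2},{"offset": [8,10,-2],"spin": 0.3},{"offset": [11,13,-3],"spin": 0.4},{"offset": [14,17,-4],"spin": 0.5},{"offset": [17,21,-5],"spin": 0.58},{"offset": [18.5,25.7,-6],"spin": 0.586},{"offset": [18.5,25.7,-6],"spin": 0.586}]}}

```text
time_s: 3.23
eef_pos: [536.7, -11.8, 180.7]
ee_rot: [-0.0, 0.69, 0.724, 0.0]
force: [-0.1, -0.0, -0.4]
grip_width: 0.45
grip_force: 0.0
```

```bash
cat >> h.py <<'E'
from scipy.spatial.transform import Rotation as R
def tool():
    s=ctrl.sense(); T=np.eye(4); T[:3,:3]=R.from_quat(np.roll(s['ee_rot'],-1)).as_matrix(); T[:3,3]=s['eef_pos']; return T,s
def wr(T,uv,z=None,d=None):
    c=ctrl.calibration('wrist'); M=T@np.array(c['mount']); r=np.array([(uv[0]-c['cx'])/c['fx'],(uv[1]-c['cy'])/c['fy'],1.])
    w=M[:3,:3]@r; k=d if d else (z-M[2,3])/w[2]; return M[:3,3]+k*w
def yaw(T): return np.arctan2(T[1,0],T[0,0])
E
python3 - <<'E'
from h import *
T,s=tool(); print(s['time_s'],s['eef_pos'],yaw(T),s['grip_width'],s['joints'])
p,d=ctrl.capture('wrist'); cv2.imwrite('pics/w1.png',p[:,:,::-1])
for q,z in [('stay_button',54),('stud_mid',72),('knob_grip',122),('stay_notch',72)]:
    for x in ctrl.place_of('wrist',q)[:2]:
        u,v=map(int,x['uv']); print(q,x['conf'],x['uv'],wr(T,x['uv'],z=z).round(1), wr(T,x['uv'],d=float(d[v,u]) or 1).round(1))
E
```

```text
3.2333 [536.69294229 -11.83054008 180.66983881] 1.6199821741543639 0.449642394222919 [-2.40471520e-01  3.82628693e-01  1.53693007e+00  1.20821694e-04
  1.22219705e+00 -2.89698657e-01]
stay_button 0.58 [262.3, 180.9] [547.7 -10.1  54. ] [546.9  -6.8  68. ]
stay_button 0.17 [437.7, 227.9] [718.9 -48.2  54. ] [662.2 -17.2 136.6]
stud_mid 0.55 [259.1, 133.8] [541.7  33.8  72. ] [541.4  34.5  80.4]
knob_grip 0.6 [438.1, 227.2] [672.4 -22.1 122. ] [662.3 -16.6 136.8]
```

View pics/w1.png

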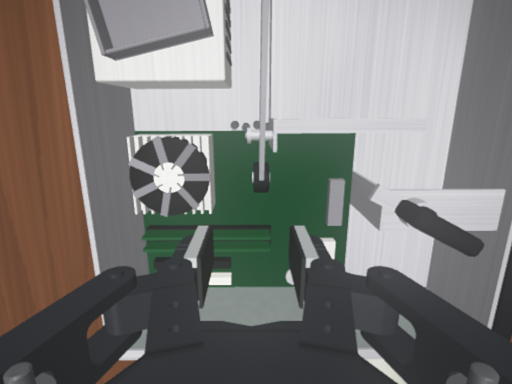

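Emit:
{"api": "send_rows", "payload": {"targets": [{"offset": [0.1,-0.2,-2.5],"spin": 0},{"offset": [0.1,-0.2,-5],"spin": 0},{"offset": [0.1,-0.2,-8],"spin": 0},{"offset": [0.1,-0.2,-10.5],"spin": 0},{"offset": [0.1,-0.2,-12.5],"spin": 0},{"offset": [0.1,-0.2,-14],"spin": 0},{"offset": [0.1,-0.2,-14.3],"spin": 0},{"offset": [0.1,-0.2,-14.3],"spin": 0}]}}

```text
time_s: 4.15
eef_pos: [536.6, -17.2, 38.2]
ee_rot: [-0.0, 0.691, 0.723, -0.0]
force: [-0.2, 0.8, -0.4]
grip_width: 0.449
grip_force: 0.0
```

Emit:
{"api": "send_rows", "payload": {"targets": [{"offset": [0,0,0],"spin": 0},{"offset": [0,0,0],"spin": 0},{"offset": [0,0,0],"spin": 0},{"offset": [0,0,0],"spin": 0},{"offset": [0,0,0],"spin": 0},{"offset": [0,0,0],"spin": 0},{"offset": [0,0,0],"spin": 0},{"offset": [0,0,0],"spin": 0}], "grip": 0, "squeeze": 30}}

```text
time_s: 4.82
eef_pos: [544.8, -18.1, 42.9]
ee_rot: [0.009, 0.69, 0.723, 0.006]
force: [28.9, -0.9, -1.8]
grip_width: 0.154
grip_force: 33.0
```

Emit:
{"api": "send_rows", "payload": {"targets": [{"offset": [0,0,0],"spin": 0},{"offset": [0,0,0],"spin": 0},{"offset": [0,0,0],"spin": 0},{"offset": [0,0,0],"spin": 0},{"offset": [0.5,0.5,0],"spin": 0},{"offset": [1,1.1,0],"spin": 0},{"offset": [1,1.1,0],"spin": 0},{"offset": [1,1.1,0],"spin": 0}], "grip": 0.45}}

```text
time_s: 5.48
eef_pos: [547.1, -4.6, 38.2]
ee_rot: [-0.0, 0.69, 0.724, -0.0]
force: [-0.0, 0.6, 0.0]
grip_width: 0.455
grip_force: 0.0
```

Emit:
{"api": "send_rows", "payload": {"targets": [{"offset": [0,0,0],"spin": 0},{"offset": [0,0,0],"spin": 0},{"offset": [0,0,0],"spin": 0},{"offset": [0,0,0],"spin": 0},{"offset": [0,0,0],"spin": 0},{"offset": [0,0,0],"spin": 0},{"offset": [0,0,0],"spin": 0}], "grip": 0}}

```text
time_s: 6.07
eef_pos: [545.5, -5.1, 38.1]
ee_rot: [-0.001, 0.69, 0.724, -0.001]
force: [-6.5, -0.4, 2.8]
grip_width: 0.157
grip_force: 34.2
```

Emit:
{"api": "send_rows", "payload": {"targets": [{"offset": [0,-0.15,0.4],"spin": 0},{"offset": [0,-0.4,0.8],"spin": 0},{"offset": [0,-0.6,1.2],"spin": 0},{"offset": [0,-0.8,1.6],"spin": 0},{"offset": [0.1,-0.95,2],"spin": 0},{"offset": [0.1,-1.1,2.4],"spin": 0},{"offset": [0.1,-1.25,2.8],"spin": 0},{"offset": [0.1,-1.25,2.8],"spin": 0}]}}

```text
time_s: 6.73
eef_pos: [546.3, -17.1, 66.4]
ee_rot: [-0.002, 0.69, 0.724, -0.001]
force: [-8.8, 4.7, 0.5]
grip_width: 0.155
grip_force: 33.7
```

Run:
```python
from h import *
T,s=tool(); print(s['eef_pos'],s['force'],s['grip_width'],s['grip_force'])
p,d=ctrl.capture('side'); cv2.imwrite('pics/s2.png',cv2.resize(p[40:260,150:350,::-1],None,fx=2.6,fy=2.6))
for q in ['bail','stay_button','stay_notch']:
    for x in ctrl.place_of('side',q)[:1]: print(q,x['conf'],x['uv'],px2w('side',x['uv'],d).round(1))
```

```text
[546.28550835 -17.1052385   66.42768132] [-8.79903365  4.719282    0.50906534] 0.15501593112636433 33.73173952102661
stay_button 0.57 [259.1, 209.4] [542.8 -25.8  91.8]
```

View pics/s2.png

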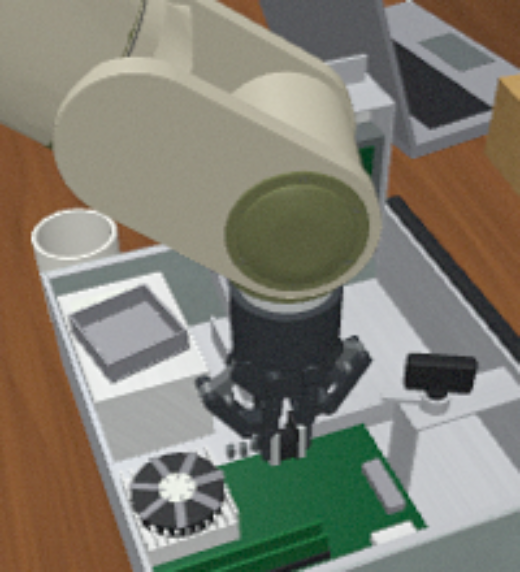

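Emit:
{"api": "send_rows", "payload": {"targets": [{"offset": [0,-0.3,0],"spin": 0},{"offset": [0,-0.6,0],"spin": 0},{"offset": [0,-0.9,0],"spin": 0},{"offset": [0.1,-1.2,0],"spin": 0},{"offset": [0.1,-1.5,0],"spin": 0},{"offset": [0.1,-1.7,0],"spin": 0},{"offset": [0.1,-1.7,0],"spin": 0},{"offset": [0.1,-1.7,0],"spin": 0}]}}

```text
time_s: 7.6
eef_pos: [547.2, -34.4, 65.7]
ee_rot: [-0.002, 0.69, 0.724, -0.001]
force: [-8.3, 1.7, -1.1]
grip_width: 0.157
grip_force: 33.6
```

Emit:
{"api": "send_rows", "payload": {"targets": [{"offset": [0,0.1,-0.3],"spin": 0},{"offset": [0,0.2,-0.6],"spin": 0},{"offset": [0,0.3,-0.9],"spin": 0},{"offset": [0,0.4,-1.2],"spin": 0},{"offset": [0,0.5,-1.5],"spin": 0},{"offset": [0,0.5,-1.5],"spin": 0}]}}

```text
time_s: 8.1
eef_pos: [547.0, -29.4, 50.5]
ee_rot: [-0.002, 0.69, 0.724, -0.001]
force: [-9.0, -0.5, 0.6]
grip_width: 0.159
grip_force: 34.1
```

Emit:
{"api": "send_rows", "payload": {"targets": [{"offset": [0,0,0],"spin": 0},{"offset": [0,0,0],"spin": 0},{"offset": [0,0,0],"spin": 0},{"offset": [0,0,0],"spin": 0},{"offset": [0,0,3],"spin": 0},{"offset": [0,0,7],"spin": 0},{"offset": [0,0,11],"spin": 0},{"offset": [0,0,15],"spin": 0.1}], "grip": 0.45}}

```text
time_s: 8.77
eef_pos: [548.7, -29.6, 203.4]
ee_rot: [0.0, 0.653, 0.757, 0.0]
force: [0.2, -0.9, 0.0]
grip_width: 0.449
grip_force: 0.0
```

Emit:
{"api": "send_rows", "payload": {"targets": [{"offset": [0,-1,3.5],"spin": 0.1},{"offset": [0,-2,7],"spin": 0.2},{"offset": [0,-3,10.5],"spin": 0.3},{"offset": [0,-4,14],"spin": 0.4},{"offset": [0,-4,16],"spin": 0.5},{"offset": [0,-4,17],"spin": 0.6},{"offset": [0,-4,17],"spin": 0.7},{"offset": [0,-4,17],"spin": 0.8}], "grip": 0.55}}

```text
time_s: 9.43
eef_pos: [549.1, -69.8, 372.3]
ee_rot: [0.001, 0.304, 0.953, 0.0]
force: [0.2, 0.5, 0.1]
grip_width: 0.547
grip_force: 0.0
```

Emit:
{"api": "send_rows", "payload": {"targets": [{"offset": [0,0,0],"spin": 0.1},{"offset": [0,0,0],"spin": 0.2},{"offset": [0,0,0],"spin": 0.3},{"offset": [0,0,0],"spin": 0.4},{"offset": [0,0,0],"spin": 0.5},{"offset": [0,0,0],"spin": 0.6},{"offset": [0,0,0],"spin": 0.67},{"offset": [0,0,0],"spin": 0.67}]}}

```text
time_s: 10.1
eef_pos: [548.9, -69.7, 371.5]
ee_rot: [0.0, -0.025, 1.0, -0.0]
force: [0.2, -1.2, -0.4]
grip_width: 0.551
grip_force: 0.0
```

Run:
```python
from h import *
T,s=tool(); print(s['time_s'],s['eef_pos'],yaw(T),s['grip_width'],s['joints'].round(2) if hasattr(s['joints'],'round') else s['joints'])
for cam in ['scene','side']:
    p,d=ctrl.capture(cam); cv2.imwrite(f'pics/{cam}3.png',p[:,:,::-1])
    for q,z in [('bail',287),('stay_button',64)]:
        for x in ctrl.place_of(cam,q)[:1]:
            a=px2w(cam,x['uv'],500.);b=px2w(cam,x['uv'],1500.); k=(z-a[2])/(b[2]-a[2]); print(cam,q,x['conf'],x['uv'],px2w(cam,x['uv'],d).round(1),(a+k*(b-a)).round(1))
```

```text
10.1 [548.94271321 -69.67392254 371.48502107] -3.0920010459104095 0.5505103910401687 [-0.34  0.33  1.12  0.    1.69 -1.96]
scene bail 0.93 [313.4, 143.0] [592.4 122.6 290. ] [589.5 123.5 287. ]
scene stay_button 0.97 [239.2, 200.5] [547.8 -22.6  75.6] [538.7 -22.1  64. ]
side bail 0.62 [250.6, 79.8] [574.2 118.4 288.7] [575.2 121.4 287. ]
side stay_button 0.77 [259.5, 219.7] [540.3 -35.9  72.4] [542.6 -29.5  64. ]
```

View pics/scene3.png

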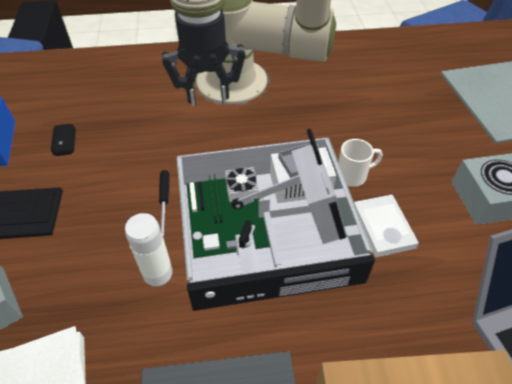

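Emit:
{"api": "send_rows", "payload": {"targets": [{"offset": [0.5,3,0],"spin": 0},{"offset": [1,6,0],"spin": 0},{"offset": [1.5,9,0],"spin": 0},{"offset": [2,12,0],"spin": 0},{"offset": [2.5,15,0],"spin": 0},{"offset": [3.2,17.5,0],"spin": 0},{"offset": [3.4,19.3,0],"spin": 0},{"offset": [3.4,19.3,0],"spin": 0}]}}

```text
time_s: 11.07
eef_pos: [582.9, 126.4, 370.9]
ee_rot: [-0.0, -0.025, 1.0, 0.0]
force: [0.1, -0.3, 0.2]
grip_width: 0.55
grip_force: 0.0
```

Run:
```python
from h import *
T,s=tool(); print(s['time_s'],s['eef_pos'],yaw(T),s['grip_width'])
p,d=ctrl.capture('wrist'); cv2.imwrite('pics/w4.png',p[:,:,::-1])
for x in ctrl.place_of('wrist','bail')[:2]:
    u,v=map(int,x['uv']); print(x['conf'],x['uv'],wr(T,x['uv'],z=287).round(1), wr(T,x['uv'],d=float(d[v,u]) or 1).round(1))
```

```text
11.0667 [582.91313807 126.41784426 370.88932235] -3.0915357102006857 0.5498842601211978
0.97 [243.7, 194.1] [582.3 120.3 287. ] [580.8 120.3 292.4]
0.35 [259.9, 60.3] [484.5 127.3 287. ] [455.7 131.2  89.3]
```

View pics/w4.png

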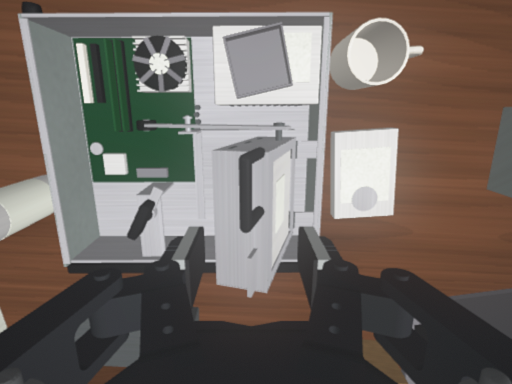

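Emit:
{"api": "send_rows", "payload": {"targets": [{"offset": [0,-0.3,-2],"spin": 0},{"offset": [0,-0.3,-4],"spin": 0},{"offset": [0,-0.3,-6],"spin": 0},{"offset": [0,-0.3,-8],"spin": 0},{"offset": [0,-0.3,-9.5],"spin": 0},{"offset": [0,-0.3,-10.2],"spin": 0},{"offset": [0,-0.3,-10.2],"spin": 0},{"offset": [0,-0.3,-10.2],"spin": 0}]}}

```text
time_s: 11.83
eef_pos: [583.1, 119.7, 270.1]
ee_rot: [0.0, -0.023, 1.0, -0.0]
force: [-0.0, -0.4, -0.1]
grip_width: 0.55
grip_force: 0.0
```

Emit:
{"api": "send_rows", "payload": {"targets": [{"offset": [0,0,0],"spin": 0},{"offset": [0,0,0],"spin": 0},{"offset": [0,0,0],"spin": 0},{"offset": [0,0,0],"spin": 0},{"offset": [0,0,0],"spin": 0},{"offset": [0,0,0],"spin": 0},{"offset": [0,0,0],"spin": 0},{"offset": [0,0,0],"spin": 0}], "grip": 0, "squeeze": 30}}

```text
time_s: 12.5
eef_pos: [583.1, 120.3, 270.0]
ee_rot: [0.001, -0.024, 1.0, -0.0]
force: [-0.5, -1.0, 5.8]
grip_width: 0.103
grip_force: 29.5
```

Run:
```python
import numpy as np
from h import *
T,s=tool(); e=np.array(s['eef_pos']); print(e,s['force'],s['grip_width'],s['grip_force'])
t=np.load('pose.npy'); ps=t[2]
h=t[:2]+np.array([np.cos(ps)*8-np.sin(ps)*150,np.sin(ps)*8+np.cos(ps)*150])
r=np.hypot(205,4);off=np.arctan2(4,205)
l=(e[:2]-h)@np.array([np.sin(ps),-np.cos(ps)]); a0=np.arctan2(e[2]+19-92,l); print('angle',a0+off,'radius',np.hypot(l,e[2]+19-92))
# absolute displacement along -y(chassis) and z for decreasing angle (bail polar angle)
a=a0
R0=np.hypot(l,e[2]+19-92)
for k in range(1,40):
    a=max(a0-.045*k,-off); rr=R0+(r-R0)*min(1,k/20)
    print(k,round(a+off,3),((rr*np.cos(a)-l)/10).round(2),((rr*np.sin(a)+92-19-e[2])/10).round(2))
    if a==-off:break
```

```text
[583.11506552 120.30317547 269.99465125] [-0.48267822 -1.04762753  5.79372737] 0.10333388571604979 29.485905468463898
angle 1.2618569000860977 radius 208.11996428981627
1 1.217 0.87 -0.34
2 1.172 1.73 -0.71
3 1.127 2.57 -1.12
4 1.082 3.39 -1.57
5 1.037 4.19 -2.06
6 0.992 4.96 -2.58
7 0.947 5.71 -3.14
8 0.902 6.43 -3.72
9 0.857 7.13 -4.34
10 0.812 7.79 -4.99
11 0.767 8.43 -5.67
12 0.722 9.03 -6.37
13 0.677 9.6 -7.11
14 0.632 10.14 -7.86
15 0.587 10.64 -8.64
16 0.542 11.11 -9.44
17 0.497 11.54 -10.26
18 0.452 11.93 -11.1
19 0.407 12.29 -11.95
20 0.362 12.6 -12.82
21 0.317 12.89 -13.69
22 0.272 13.14 -14.58
23 0.227 13.35 -15.48
24 0.182 13.52 -16.39
25 0.137 13.65 -17.3
26 0.092 13.74 -18.22
27 0.047 13.78 -19.14
28 0.002 13.79 -20.06
29 0.0 13.79 -20.1
```

Emit:
{"api": "send_rows", "payload": {"targets": [{"offset": [0,-0.87,-0.34],"spin": 0},{"offset": [0.1,-1.73,-0.71],"spin": 0},{"offset": [0.1,-2.57,-1.12],"spin": 0},{"offset": [0.15,-3.39,-1.57],"spin": 0},{"offset": [0.2,-4.19,-2.06],"spin": 0},{"offset": [0.25,-4.96,-2.58],"spin": 0},{"offset": [0.27,-5.71,-3.14],"spin": 0},{"offset": [0.3,-6.43,-3.72],"spin": 0}]}}

```text
time_s: 13.17
eef_pos: [586.5, 55.2, 232.1]
ee_rot: [0.001, -0.023, 1.0, -0.0]
force: [4.7, -1.7, 5.1]
grip_width: 0.101
grip_force: 30.8
```

Emit:
{"api": "send_rows", "payload": {"targets": [{"offset": [0,-0.7,-0.62],"spin": 0},{"offset": [0.05,-1.36,-1.27],"spin": 0},{"offset": [0.05,-2.0,-1.95],"spin": 0},{"offset": [0.1,-2.6,-2.65],"spin": 0},{"offset": [0.1,-3.17,-3.39],"spin": 0},{"offset": [0.1,-3.71,-4.14],"spin": 0},{"offset": [0.15,-4.21,-4.92],"spin": 0},{"offset": [0.2,-4.68,-5.72],"spin": 0}]}}

```text
time_s: 13.83
eef_pos: [589.0, 8.4, 174.7]
ee_rot: [0.002, -0.023, 1.0, -0.0]
force: [8.1, -2.2, 2.6]
grip_width: 0.103
grip_force: 31.7
```

Emit:
{"api": "send_rows", "payload": {"targets": [{"offset": [0.1,-0.43,-0.82],"spin": 0},{"offset": [0.15,-0.82,-1.66],"spin": 0},{"offset": [0.2,-1.18,-2.51],"spin": 0},{"offset": [0.2,-1.49,-3.38],"spin": 0},{"offset": [0.25,-1.78,-4.25],"spin": 0},{"offset": [0.25,-2.03,-5.14],"spin": 0},{"offset": [0.3,-2.24,-6.04],"spin": 0},{"offset": [0.3,-2.41,-6.95],"spin": 0}]}}

```text
time_s: 14.5
eef_pos: [590.4, -16.0, 104.3]
ee_rot: [-0.001, -0.023, 1.0, -0.001]
force: [1.3, -5.4, 2.5]
grip_width: 0.102
grip_force: 32.7
```

Emit:
{"api": "send_rows", "payload": {"targets": [{"offset": [0,-0.13,-0.7],"spin": 0},{"offset": [0,-0.2,-1.4],"spin": 0},{"offset": [0,-0.22,-2.1],"spin": 0},{"offset": [0,-0.22,-2.7],"spin": 0},{"offset": [0,-0.22,-3.2],"spin": 0},{"offset": [0,-0.22,-3.6],"spin": 0},{"offset": [0,-0.22,-3.7],"spin": 0},{"offset": [0,-0.22,-3.8],"spin": 0}]}}

```text
time_s: 15.17
eef_pos: [590.6, -18.7, 66.6]
ee_rot: [-0.001, -0.023, 1.0, -0.001]
force: [1.6, -10.8, 1.7]
grip_width: 0.108
grip_force: 33.3
```

Emit:
{"api": "send_rows", "payload": {"targets": [{"offset": [0,0.1,-0.1],"spin": 0},{"offset": [0,0.2,-0.2],"spin": 0},{"offset": [0,0.2,-0.3],"spin": 0},{"offset": [0,0.2,-0.3],"spin": 0},{"offset": [0,0.2,-0.3],"spin": 0}]}}

```text
time_s: 15.58
eef_pos: [590.8, -18.7, 65.6]
ee_rot: [-0.0, -0.024, 1.0, -0.003]
force: [-6.2, -19.5, 14.5]
grip_width: 0.106
grip_force: 34.8
```

Run:
```python
from h import *
T,s=tool(); print(s['time_s'],s['eef_pos'],s['force'],s['joints'])
p,d=ctrl.capture('side'); cv2.imwrite('pics/s5.png',cv2.resize(p[90:270,150:370,::-1],None,fx=3,fy=3))
```

```text
15.5833 [590.79416302 -18.710275    65.56332098] [ -6.20521379 -19.53215212  14.53070933] [-0.22724134  0.62638084  1.47881128 -0.00650834  1.0351761  -1.84179484]
```

View pics/s5.png

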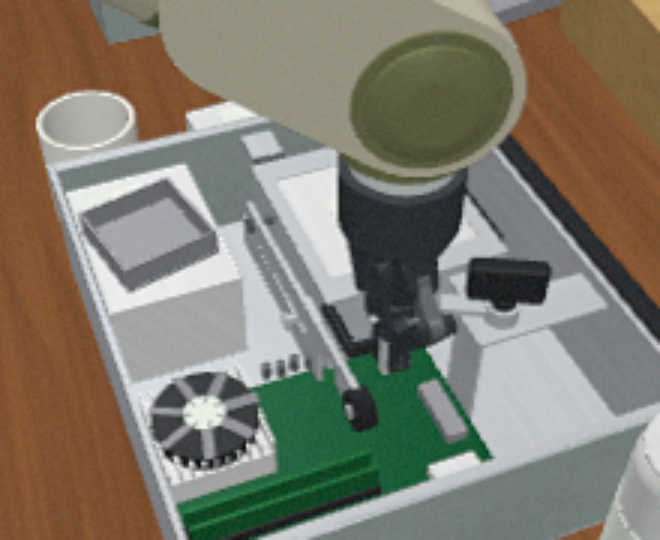

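Emit:
{"api": "send_rows", "payload": {"targets": [{"offset": [0,-0.3,0],"spin": 0},{"offset": [0,-0.3,0],"spin": 0},{"offset": [0,-0.3,0],"spin": 0}]}}

```text
time_s: 15.88
eef_pos: [590.8, -18.8, 65.6]
ee_rot: [0.0, -0.024, 1.0, -0.001]
force: [-5.0, -3.4, 14.7]
grip_width: 0.105
grip_force: 34.6
```

Emit:
{"api": "send_rows", "payload": {"targets": [{"offset": [0,0,0],"spin": 0},{"offset": [0,0,0],"spin": 0},{"offset": [0,0,0],"spin": 0},{"offset": [0,0,0],"spin": 0},{"offset": [0,0,0],"spin": 0},{"offset": [0,0,2],"spin": 0},{"offset": [0,0,5],"spin": 0},{"offset": [0,0,9],"spin": 0}], "grip": 0.4}}

```text
time_s: 16.55
eef_pos: [589.5, -17.7, 153.0]
ee_rot: [-0.003, -0.024, 1.0, 0.001]
force: [0.5, -0.1, 1.0]
grip_width: 0.395
grip_force: 0.0
```

Emit:
{"api": "send_rows", "payload": {"targets": [{"offset": [0,0,3],"spin": 0},{"offset": [0,0,6],"spin": 0},{"offset": [1,0,8],"spin": 0},{"offset": [3,0,8],"spin": 0},{"offset": [5,0,8],"spin": 0},{"offset": [6.5,0,8],"spin": 0},{"offset": [6.5,0,8],"spin": 0},{"offset": [6.5,0,8],"spin": 0}]}}

```text
time_s: 17.22
eef_pos: [655.8, -17.9, 233.5]
ee_rot: [-0.001, -0.024, 1.0, 0.0]
force: [-1.2, -0.6, 0.7]
grip_width: 0.4
grip_force: 0.0
```

Run:
```python
from h import *
T,s=tool(); print(s['time_s'],s['eef_pos'],yaw(T),s['grip_width'],s['joints'])
p,d=ctrl.capture('wrist'); cv2.imwrite('pics/w6.png',p[:,:,::-1])
for q,z in [('knob_grip',122),('bail',88),('stay_button',80)]:
  for x in ctrl.place_of('wrist',q)[:1]:
    u,v=map(int,x['uv']); print(q,x['conf'],x['uv'],wr(T,x['uv'],z=z).round(1), wr(T,x['uv'],d=float(d[v,u]) or 1).round(1))
```

```text
17.2167 [655.83211337 -17.91578883 233.51372662] -3.094113124323891 0.39962613022425986 [-2.05524452e-01  6.14377746e-01  1.03765123e+00  1.52382744e-05
  1.49090648e+00 -1.82380131e+00]
knob_grip 0.59 [247.3, 202.9] [670.9 -20.9 122. ] [665.9 -20.9 138.1]
bail 0.9 [252.8, 106.4] [588.1 -20.   88. ] [588.1 -20.   94.2]
stay_button 0.64 [194.1, 57.7] [547.8 -75.6  80. ] [552.1 -70.2 109.5]
```

View pics/w6.png

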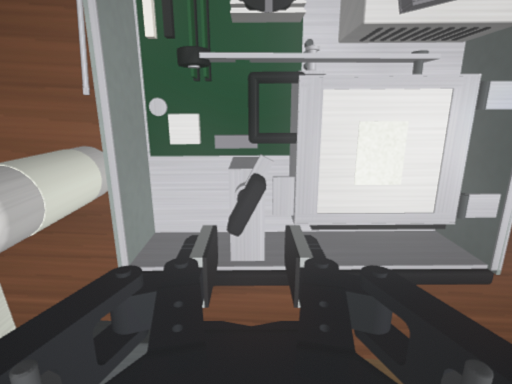

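Run:
```python
from h import *
T,s=tool(); p,d=ctrl.capture('wrist'); c=ctrl.calibration('wrist'); M=T@np.array(c['mount'])
v,u=np.nonzero(d>0); z=d[v,u]; P=(M@np.stack([(u-c['cx'])/c['fx']*z,(v-c['cy'])/c['fy']*z,z,np.ones(len(z))]))[:3].T
m=(P[:,2]>133)&(P[:,2]<143)&(abs(P[:,0]-671)<45)&(abs(P[:,1]+20)<40); Q=P[m]
r=cv2.minAreaRect(Q[:,:2].astype(np.float32)); print(m.sum(),Q.mean(0),r)
w,V=np.linalg.eigh(np.cov(Q[:,:2].T)); print(np.arctan(V[1,1]/V[0,1]))
q=(abs(P[:,0]-590)<70)&(P[:,1]>40)&(P[:,1]<160)&(P[:,2]>70)
A=P[q]; print('cage top z vs y',[A[(A[:,1]>y)&(A[:,1]<y+20)][:,2].mean().round(1) for y in (40,60,80,100,120,140)])
```

```text
932 [670.63634092 -22.18625605 136.37247273] ((671.7936401367188, -22.3261661529541), (13.979754447937012, 52.99331283569336), 65.50741577148438)
-0.4292879562126604
cage top z vs y [np.float64(107.2), np.float64(92.8), np.float64(93.0), np.float64(92.9), np.float64(92.1), np.float64(92.9)]
```

Emit:
{"api": "send_rows", "payload": {"targets": [{"offset": [0.8,-0.2,-2],"spin": -0.12},{"offset": [1.6,-0.4,-4],"spin": -0.24},{"offset": [1.6,-0.4,-6],"spin": -0.36},{"offset": [1.6,-0.4,-7],"spin": -0.477},{"offset": [1.6,-0.4,-9],"spin": -0.477},{"offset": [1.6,-0.4,-11],"spin": -0.477},{"offset": [1.6,-0.4,-12.6],"spin": -0.477},{"offset": [1.6,-0.4,-12.6],"spin": -0.477}]}}

```text
time_s: 18.13
eef_pos: [670.1, -21.7, 105.1]
ee_rot: [-0.003, 0.213, 0.977, -0.0]
force: [0.2, 0.7, -0.6]
grip_width: 0.401
grip_force: 0.0
```

Emit:
{"api": "send_rows", "payload": {"targets": [{"offset": [0,0,0],"spin": 0},{"offset": [0,0,0],"spin": 0},{"offset": [0,0,0],"spin": 0},{"offset": [0,0,0],"spin": 0},{"offset": [0,0,0],"spin": 0},{"offset": [0,0,0],"spin": 0},{"offset": [0,0,0],"spin": 0}], "grip": 0, "squeeze": 35}}

```text
time_s: 18.72
eef_pos: [672.4, -22.0, 109.8]
ee_rot: [0.001, 0.213, 0.977, 0.0]
force: [-1.1, 1.4, 6.8]
grip_width: 0.156
grip_force: 38.2
```

Emit:
{"api": "send_rows", "payload": {"targets": [{"offset": [0,0,0],"spin": -0.1},{"offset": [0,0,0],"spin": -0.2},{"offset": [0,0,0],"spin": -0.3},{"offset": [0,0,0],"spin": -0.4},{"offset": [0,0,0],"spin": -0.5},{"offset": [0,0,0],"spin": -0.6},{"offset": [0,0,0],"spin": -0.7},{"offset": [0,0,0],"spin": -0.8}]}}

```text
time_s: 19.38
eef_pos: [671.8, -22.5, 109.8]
ee_rot: [0.0, 0.579, 0.815, -0.0]
force: [-3.9, -1.0, 8.1]
grip_width: 0.158
grip_force: 38.6
```

Emit:
{"api": "send_rows", "payload": {"targets": [{"offset": [0,0,0],"spin": -0.08},{"offset": [0,0,0],"spin": -0.16},{"offset": [0,0,0],"spin": -0.24},{"offset": [0,0,0],"spin": -0.3},{"offset": [0,0,0],"spin": -0.3},{"offset": [0,0,0],"spin": -0.3}]}}

```text
time_s: 19.88
eef_pos: [671.5, -22.5, 109.8]
ee_rot: [0.0, 0.692, 0.722, -0.001]
force: [-6.9, -0.4, 8.7]
grip_width: 0.157
grip_force: 38.8
```

Run:
```python
from h import *
T,s=tool(); print(s['time_s'],s['eef_pos'],yaw(T),s['force'],s['wrist_torque'],s['grip_width'])
```

```text
19.8833 [671.54794374 -22.50180436 109.82152704] 1.6122733004432006 [-6.89283655 -0.36063907  8.71629156] [-0.18531552  1.20791118  0.38815394] 0.15695159162109112
```

Emit:
{"api": "send_rows", "payload": {"targets": [{"offset": [0,0,0],"spin": 0},{"offset": [0,0,0],"spin": 0},{"offset": [0,0,0],"spin": 0},{"offset": [0,0,0],"spin": 0},{"offset": [0,0,2],"spin": 0},{"offset": [0,0,5],"spin": 0},{"offset": [0,0,9],"spin": 0},{"offset": [0,0,13],"spin": 0}], "grip": 0.4}}

```text
time_s: 20.55
eef_pos: [671.5, -21.9, 239.4]
ee_rot: [-0.001, 0.692, 0.721, -0.0]
force: [0.4, -0.3, 0.4]
grip_width: 0.399
grip_force: 0.0
```

Emit:
{"api": "send_rows", "payload": {"targets": [{"offset": [-2,0,2],"spin": 0},{"offset": [-5,0,4],"spin": 0},{"offset": [-7,0,5],"spin": 0},{"offset": [-7,0,5],"spin": 0},{"offset": [-7,0,5],"spin": 0}]}}

```text
time_s: 20.97
eef_pos: [601.8, -22.0, 289.4]
ee_rot: [0.001, 0.693, 0.721, 0.001]
force: [0.4, 0.1, 0.4]
grip_width: 0.399
grip_force: 0.0
```

Run:
```python
from h import *
T,s=tool(); print(s['time_s'],s['eef_pos'],s['force'])
p,d=ctrl.capture('wrist'); q,_=ctrl.capture('scene')
cv2.imwrite('pics/w7.png',np.hstack([cv2.resize(p,(400,300)),cv2.resize(q[100:316,140:428],(400,300))])[:,:,::-1])
```

```text
20.9667 [601.76990814 -22.03940074 289.35617765] [0.37110863 0.06626736 0.40155297]
```

View pics/w7.png

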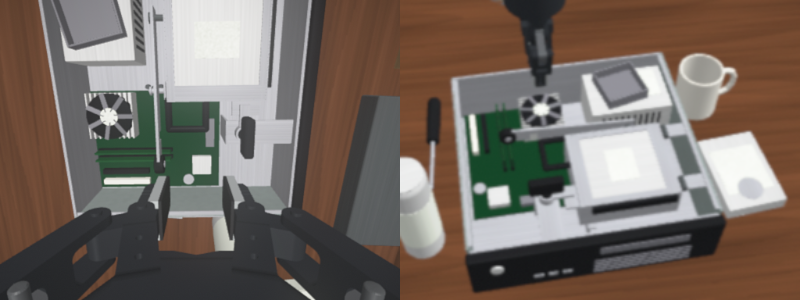

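The picture shows the cage down and the knob grip lying along chassis y at about (248,138) in the left half. The stay is level on its stud, the bystanders have not moved, and the gripper is clear.

```bash
python3 -c "
from rig import ctrl
print(ctrl.finish_job())"
```

```text
the job is handed in; nothing more can be done
None
```

The job is handed in at about 21 s: the stay is off its stud, the cage was lowered under control and is home, and the knob is turned to about 1.57 rad over it. The last picture shows the bystanders in place and the gripper clear; the hand-in call gave no verdict.

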